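Press a stamp's die home with bench locking pliers

ROBOT

A 7-joint arm with a two-finger parallel gripper is mounted at the origin on a cart in front of the work surface, level with it; the furniture and walls round the work are solid. World frame = base frame: x ahead of the robot, y to its left, z up, the work surface at z = 0. Lengths are in mm, angles in rad, forces in N, time in s.
With the tool pointing down it reaches from about 425 to 925 mm from the base axis. Payload 6.8 kg.
Tool frame: the origin (TCP) lies at the very end of the fingers, on their centre line; the grasp point (between the pads) lies 19 mm behind it; z points along the fingers, y is the line along which they close (so a half turn about z gives the same grasp; the last joint's range is limited). The gripper opens to 85 mm and grips with 20 to 120 N. Pads are 22 mm wide; open, the fingers measure 114 mm over their backs; the gripper's body (76 mm by 85 mm) begins 54 mm behind the grasp point. The pads swing forward as they close: fully open they stand 13 mm farther back than shut.
Start: joints at [1.209, 0.477, 0.022, 1.555, -0.011, 1.109, -0.083], TCP at [169.49, -653.391, 231.308] pointing down, gripper open.
Joint ranges: [-2.96, 2.96], [-0.34, 2.1], [-1.41, 1.46], [0.24, 2.44], [-1.37, 4.51], [0.17, 1.92], [-2.96, 2.96]. Speed limits (rad/s): [2.39, 2.39, 3.14, 3.14, 3.14, 3.14, 3.14].

INTERFACE

Orientations are given as a rotation vector (axis times angle).
In Python, from station import * gives the robot as it stands.
- The arm moves only by the tool jog_arm, never from a script. Its argument "moves" is a list of rows, each a list of 5 numbers: the shift along the tool's x, y, z scaled (see below), then the turn about the tool's z scaled (see below), then the opening, from 0 (shut) to 1 (fully open). In form: [[dx, dy, dz, twist, jaw], ...]. A call has 1 to 20 rows; each row is the pose to reach, as a shift and turn from the pose commanded when the call began, along the tool's axes at that moment; what a row does not reach only later rows make up. The controller multiplies each number of a shift by 0.1 m and each number of a turn by pi/2 rad. A row lasts 1/12 s, in which the tool goes at most 41.7 mm and 7.16 degrees, less where a joint would pass 70% of its speed; a pose out of reach is approached as far as the arm can. A call with a number of a shift or a turn outside -1 to 1 is refused whole. A call with a gripper value outside its range is refused whole. The fingers move at their own pace and stop on an object; "grip_force" is the grip in N (left out, the last holds). Time passes only in rows, so rows that repeat a pose let the fingers close. It gives the time, the measured TCP pose, the force, the opening and the grip force at its end, in the units of the state.
- get_obs(): the state, without advancing time (a new reading comes with each control period).
- grab_frame(name): name is "scene" or "top"; returns (picture, depth): 384x512x3 uint8, blue, green, red; 384x512 float32, mm along the optical axis (not along the pixel's ray), 0 where there is no reading.
- camera_info(name): a dict with "intrinsics" (3x3 intrinsics, pixels), "dist_coeffs" ([k1, k2, p1, p2, k3] as OpenCV has them; the pictures are not rectified), "world_from_camera" (4x4, takes a point from camera to world coordinates). Camera axes: x right, y down, z forward; pixel columns grow to the right and rows downward; lengths in mm; the calibration is good to about 2 mm. A picture is of the moment at which its call begins. camera_info takes no time and is no camera call.
- hand_in(): hands the job in; it is judged then, once.
Trained networks look in the newest picture that a camera, given by its name, has taken for a name from the list of things; names that differ only in an ending like _2 or _b are one class to them, and where a whole thing is asked for, a point or a joint stands for the part that bears it (a point fixed in the world has none). Each returns a list of dicts, best first, with "p" (0 to 1); they miss things now and then, are a little off and sometimes report something else, mostly with a low value. They report only what shows in the picture. A call takes as long as a camera call. They do not tell look-alikes from the thing itself.
- trace(camera, label): "region" (384x512 bool, what is visible of it).
- tip_of(camera, label): "point" ([x, y, z] in mm, in world coordinates, good to about 4 mm: a listed point, or the origin of a listed thing).
The state is a dict: "time": time; "qpos": joint angles; "qvel": joint speeds; "joint_efforts": joint torques, N m; "tcp_pos": TCP position; "eef_rot": TCP orientation; "force": force on the tool from outside, world axes, zero at the start; "moment": the same for the moment, N m; "gripper_width": finger opening in mm; "grip_force": force on a finger pad.
Only numpy, scipy, OpenCV 4.12 (cv2) and the standard library are available. Lean on these libraries where they do the work, as an engineer would, in place of code of your own. Each camera call takes 0.05 s, during which the arm holds its last target. There are 200 camera calls.

TASK

The brass die of the wooden stamp in the jaws of the bench locking pliers still sticks out a little: squeeze the pliers' two handles together until they snap over centre, so that the die is pressed fully home, and take the hand away so that they stay locked by themselves. Then flick the little release lever at their side so that the handle springs wide open, lift the stamp out, stand it upright on the flat middle of the empty white plate, and let go. Work by feel and never force the moving handle beyond about 25 N or the lever beyond about 15 N, and leave the dough ball and the large cutter where they are.

Things in the scene. Friction and masses are not known exactly. Their poses are not given: they have to be found in the camera images.
- bench_board: plywood board 320x84x15 mm, fixed on the table, locking pliers screwed flat on it. x runs from the handles to the jaws, y left, z up; origin on the table, nominally under the handle's upright pivot; board x -124 to 196, y -42 to 42 mm. Positions given below in its frame (mm) are nominal: the pliers' screw slots let them sit up to 12 mm off in x, 6 in y (not turned). Nothing on it is over 75 mm
- squeeze_spot (a point): nominal place to squeeze: board x -60, y 0, z 51, half-way up the handles (z 41 to 61), where they lie parallel once locked. Fixed handle: black bar, board x -108 to -2, y 3 to 11, does not give. Moving handle: 8 mm thick bar; open, at x -60, it spans y -44 to -54 (65 mm over both); locked, y -3 to -11 (22 mm over both), so a gripper squeezing both must shift to +y
- handle (a joint): angle (rad) of the moving handle about the upright pivot at board (0, 0): 0 open, as at the start, swung out 0.60 rad to -y from the fixed one; about 0.50 dead centre; 0.60 its stop, locked. It is sprung: at the squeeze spot 6 to 12 N move it at first, 12 to 18 N while the die goes in; then it snaps to its stop and stays. Damaged from 28 N
- lever_spot (a point): nominal middle of the release lever's tab: board (32, -63), z 57. Upright steel tab, 7 mm thick in x (28.5 to 35.5), y -56 to -70, z 44 to 70, at the end of a bar from the lever's upright pivot at board (32, -16). It is pushed from its -x side to +x; there is room for a closed gripper on that side
- lever (a joint): angle (rad) of the release lever about its pivot: 0 at rest (light spring), grows as the tab is pushed to +x. At about 0.48 to 0.53 rad (22 to 25 mm at the tab, 2 to 8 N) it throws the locked handle back over centre, which then springs open by itself; hard stop at 0.55 rad. Damaged from 18 N
- stamp_center (a point): centre, half-way up, of the stamp: beech block 36 mm in x, 32 in y, 52 high, about 0.25 kg, upright between the jaws, x along the board's x; this point is 47 mm above the table. Take it across y. Round brass die on its -x face. Moving jaw: 28 mm disc at board x 115 when open, axis z 51; fixed jaw: face at x 165, top z 71
- die (a joint): how far the die (26 mm disc, 5 mm thick) is pushed into the stamp (m): 0.001 to 0.003 at the start (sticking out 5 to 7 mm), 0.008 = fully home against the block; about 14 N push it in, and it stays where it is pushed
- plate: empty white plate, 272 mm across, fixed on the table. Origin: centre of its underside; z up. Its flat middle, 160 mm across, is 8 mm above the table; the rim is 22 mm high
- dough_ball: bystander: loose ball of pink dough, 51 x 54 x 38 mm, origin at the centre of its underside
- cutter_0: bystander: the larger, loose metal cutter, a square-ish ring 58 x 56 x 23 mm between the plate and the back of the table, origin at the centre of its underside
Not all that is in view belongs to the job. Leave any blue or purple look-alike of the part that bears stamp_center alone.

How it is judged:
By the outcome, as a careful person would: the job done as asked, in the order asked, and still so for the second after the job is handed in, with the robot touching nothing.
It also fails if it takes over 72 s, if anything falls off the work surface, if the arm or the gripper's body presses on something with over 40 N, if the wrist force passes 120 N, or if a joint passes its speed limit or range.

## Working session

There is one attempt and no reset: what is moved stays moved. The work goes in short steps, Python scripts to look and compute and a tool call to move; the robot and the scene stay as the last step left them, time stands still between calls to the robot, and variables do not carry over. Pictures are saved under pics/ and viewed, at most 10 in all, crops included, and the job is handed in when it is done.

Besides the shell and the picture viewer there is one more tool, called as name([rows], argument=value, ...), one row to a line, values as JSON. jog_arm: Moves the arm, as the interface text tells. Shifts and turns lie within -1 to 1; 1 stands for 0.1 m of shift or pi/2 rad of turn. Its arguments: {"type":"object","properties":{"moves":{"type":"array","items":{"type":"array","items":{"type":"number"}}},"grip_force":{"type":"number"}},"required":["moves"]}

```bash
mkdir -p pics; ls
python3 - <<'E'
from station import *
import cv2,numpy as np
ims=[]
for c in ("scene","top"):
    im,d=grab_frame(c); ims.append(im); np.save(f"{c}_d.npy",d); np.save(f"{c}.npy",im)
    cv2.imwrite(f"pics/{c}1.png",cv2.resize(im,(800,600)))
    for l in ("bench_board","squeeze_spot","lever_spot","stamp_center","plate","dough_ball","cutter_0"):
        try: print(c,l,[(np.round(r["point"],0).tolist(),round(float(r["p"]),2)) for r in tip_of(c,l)][:3])
        except Exception as e: print(c,l,e)
print(get_obs())
E
```

```text
pics
scene bench_board [([596.0, 8.0, 3.0], 0.86)]
scene squeeze_spot [([573.0, 58.0, 55.0], 0.93)]
scene lever_spot [([534.0, -43.0, 59.0], 0.85)]
scene stamp_center [([620.0, -341.0, 26.0], 0.64), ([755.0, -225.0, 26.0], 0.57), ([661.0, -270.0, 28.0], 0.56)]
scene plate [([466.0, 362.0, 0.0], 0.69)]
scene dough_ball [([744.0, -78.0, 4.0], 0.49)]
scene cutter_0 [([704.0, 174.0, 1.0], 0.6)]
top bench_board [([587.0, 8.0, -0.0], 0.59), ([573.0, 62.0, 52.0], 0.43)]
top squeeze_spot [([573.0, 65.0, 54.0], 0.93)]
top lever_spot [([588.0, 9.0, 1.0], 0.48)]
top stamp_center [([658.0, -276.0, 26.0], 0.74), ([751.0, -225.0, 25.0], 0.68), ([616.0, -339.0, 26.0], 0.66)]
top plate [([465.0, 358.0, 4.0], 0.8)]
top dough_ball [([743.0, -74.0, 6.0], 0.79), ([626.0, -142.0, 48.0], 0.46)]
top cutter_0 [([697.0, 178.0, -0.0], 0.53)]
{'time': 0.8, 'qpos': array([ 1.20894149,  0.47696708,  0.02236625,  1.55539715, -0.01149827,
        1.10934862, -0.0831399 ]), 'qvel': array([ 0.00095488,  0.00066104,  0.00232765,  0.00050172, -0.00150705,
       -0.00154997, -0.00075752]), 'joint_efforts': array([-4.96292978e-04, -5.96258962e+01,  1.60604998e+00, -2.81534028e+01,
        1.24951379e-02,  1.52682140e-03,  2.55291076e-05]), 'tcp_pos': array([ 169.47837997, -653.38055645,  231.33054944]), 'eef_rot': array([3.11634413e+00, 3.97481266e-01, 4.60653462e-05]), 'force': array([-0.45389121,  0.10336111, -0.99877934]), 'moment': array([-0.02218252, -0.02495001,  0.03260181]), 'grip_force': 0.0, 'gripper_width': 85.2703757330691}
```

View pics/scene1.png

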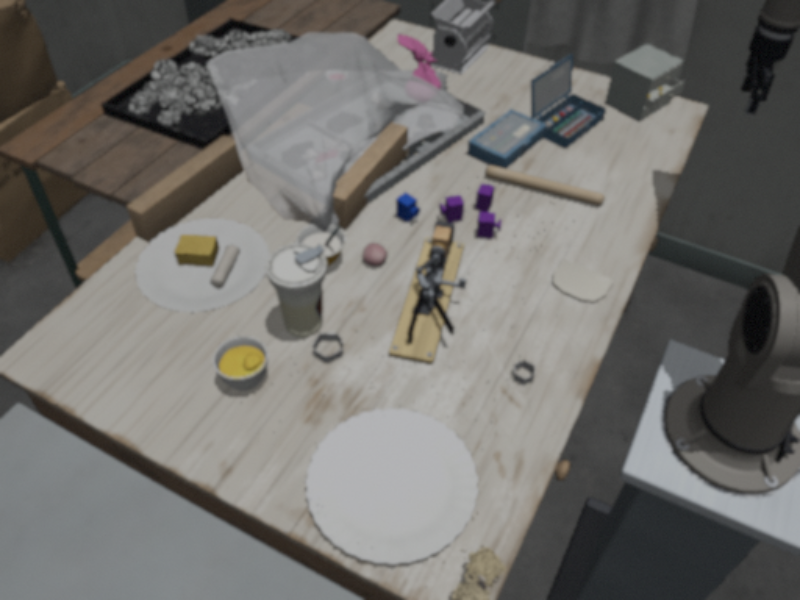

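View pics/top1.png

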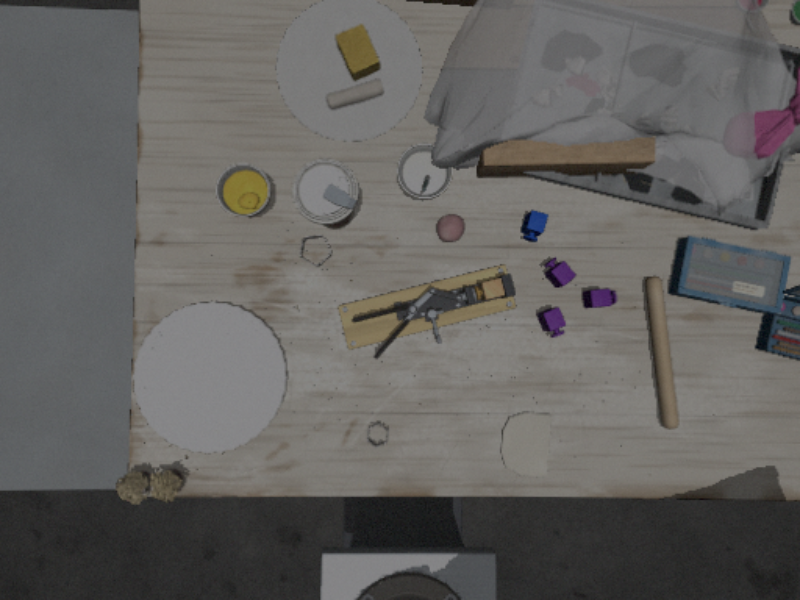

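The scene picture shows the board with pliers (about 430,300), jaws and beech stamp at 442,235, and the plate at 392,483. In the top picture the board runs from (345,325) to (515,285), the stamp is at (492,288), the lever tab at (437,335), and the plate at (210,377).

```bash
cat > h.py <<'E'
from station import *
import numpy as np,cv2
def cloud(c,d):
    I=camera_info(c);K=np.array(I["intrinsics"],float);D=np.array(I["dist_coeffs"],float);T=np.array(I["world_from_camera"])
    v,u=np.mgrid[:d.shape[0],:d.shape[1]]
    p=cv2.undistortPoints(np.stack([u,v],-1).reshape(-1,1,2).astype(np.float64),K,D).reshape(d.shape+(2,))
    P=np.concatenate([p*d[...,None],d[...,None]],-1)
    W=P@T[:3,:3].T+T[:3,3]; W[d<=0]=np.nan
    return W
def ring(n,W,lo,hi): pass
E
python3 - <<'E'
from h import *
out=[]
for c in ("top","scene"):
    im=np.load(c+".npy");W=cloud(c,np.load(c+"_d.npy"));np.save(c+"_W.npy",W)
    x,y,z=W[...,0],W[...,1],W[...,2]
    b=(x>480)&(x<680)&(y>-220)&(y<200)
    t=b&(abs(z)<6);print(c,"table z",np.nanmedian(z[t]))
    hsv=cv2.cvtColor(im,cv2.COLOR_BGR2HSV)
    m=b&(z>10)&(z<21)
    q=np.argwhere(m);P=W[m][:,:2].astype(np.float32)
    H=hsv[m];sel=H[:,1]>70;print(len(P),sel.sum(),np.median(P,0))
    print("rect",cv2.minAreaRect(P[sel]),"z",np.median(z[m]))
    pl=(x>280)&(x<640)&(y>180)&(y<540)
    for lo,hi in((15,30),(4,12)):
        mm=pl&(z>lo)&(z<hi);(cx,cy),r=cv2.minEnclosingCircle(W[mm][:,:2].astype(np.float32));print("plate",lo,cx,cy,r,mm.sum(),np.median(W[mm],0))
    # ortho
    if c=="top":
        k=(x>460)&(x<700)&(y>-190)&(y<200)
E
```

```text
top table z -0.7701215255152647
2261 1819 [592.26605    -4.3643203]
rect ((597.4304809570312, -27.218338012695312), (82.14968872070312, 316.1950988769531), 14.508254051208496) z 14.417851520402792
plate 15 432.4242858886719 377.23345947265625 173.1734619140625 2941 [460.60416774 374.62182102  18.82095807]
plate 4 456.24603271484375 332.0704345703125 220.260009765625 3678 [465.74556288 364.10983173   8.44505943]
scene table z -0.6426829220619084
1450 999 [587.93494   31.066093]
rect ((597.966552734375, -23.540435791015625), (76.8582534790039, 319.9311218261719), 15.181791305541992) z 14.63862288489213
plate 15 436.2080383300781 373.8447265625 171.5609893798828 3584 [458.49979698 378.06432494  19.19567517]
plate 4 462.1856689453125 338.27557373046875 235.5341796875 4116 [466.55761156 364.39956621   8.72897205]
```

Run:
```python
from h import *
# crop top & scene upsampled side by side
im=np.load("top.npy")[155:245,205:345]; a=cv2.resize(im,(800,514),interpolation=cv2.INTER_CUBIC)
cv2.imwrite("pics/topcrop.png",cv2.convertScaleAbs(a,alpha=1.8))
im=np.load("scene.npy")[130:235,235:315]; a=cv2.resize(im,(457,600),interpolation=cv2.INTER_CUBIC)
cv2.imwrite("pics/scenecrop.png",cv2.convertScaleAbs(a,alpha=1.8))
```

```text
(no output)
```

View pics/topcrop.png

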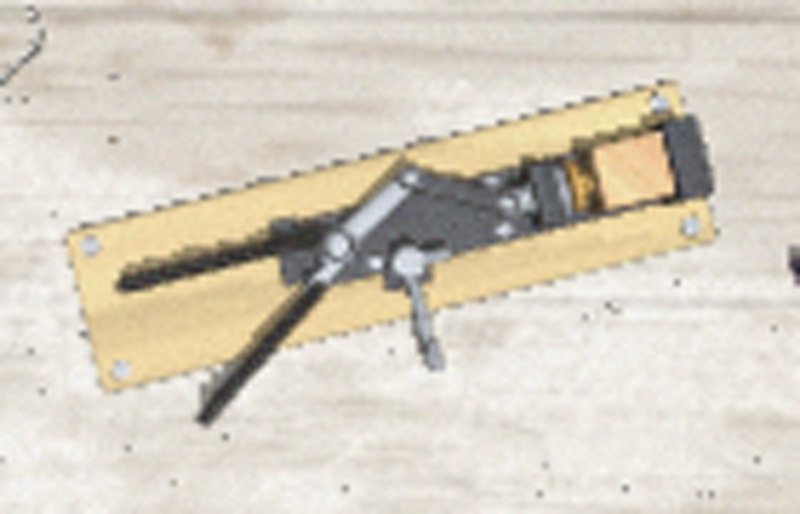

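```bash
cat >> h.py <<'E'
TH=np.deg2rad(14.8); BX=np.array([np.sin(TH),-np.cos(TH)]); BY=np.array([np.cos(TH),np.sin(TH)])
O=np.array([597.7,-25.4])-36*BX
def toB(xy): 
    d=np.asarray(xy)[...,:2]-O; return np.stack([d@BX,d@BY],-1)
def toW(b): return O+b[0]*BX+b[1]*BY
E
python3 - <<'E'
from h import *
from scipy.ndimage import label
for c in("top","scene"):
    W=np.load(c+"_W.npy");B=toB(W);z=W[...,2];bx,by=B[...,0],B[...,1]
    near=(abs(bx-36)<200)&(abs(by)<90)
    m=near&(z>10)&(z<20)
    im=cv2.cvtColor(np.load(c+".npy"),cv2.COLOR_BGR2HSV)
    m2=m&(im[...,1]>70)
    print(c,"board ext",np.percentile(bx[m2],[.3,99.7]),np.percentile(by[m2],[.3,99.7]))
    for s in(-100,-50,0,50,100,150):
        k=m2&(abs(bx-s)<20)
        print("  y ext at",s,np.percentile(by[k],[1,99]).round(1))
    k=near&(z>50)&(z<70)
    f=k&(bx<-15)&(by>-5)&(by<25); print(" fixed handle x",bx[f].min(),"y",np.percentile(by[f],[2,50,98]),"z",np.median(z[f]),f.sum())
    mv=k&(bx<-25)&(by<-8);
    print(" moving: end",bx[mv].min(),by[mv].min()); 
    kk=mv&(abs(bx+60)<10); print("  at -60 y",np.percentile(by[kk],[2,50,98]), kk.sum())
    p=np.polyfit(bx[mv],by[mv],1);print("  line",p,"angle",np.arctan(p[0]))
    t=near&(z>40)&(bx>0)&(bx<70)&(by<-40);print(" tab",t.sum(),np.median(B[t],0),B[t].min(0),B[t].max(0),z[t].max())
    s=near&(z>66)&(z<80)&(bx>100);print(" stamp top z>66",s.sum(),B[s].min(0),B[s].max(0),np.median(z[s]))
    h=im[...,0];sk=s&(im[...,1]>80);print(" beech",sk.sum(),np.percentile(bx[sk],[2,98]),np.percentile(by[sk],[2,98]),np.median(z[sk]))
    pm=(W[...,0]>280)&(W[...,0]<640)&(W[...,1]>190)&(W[...,1]<540)&(z>13)&(z<26)
    L,n=label(pm);sz=np.bincount(L.ravel());sz[0]=0
    q=W[L==sz.argmax()][:,:2].astype(np.float32)
    print(" plate",cv2.minEnclosingCircle(q),cv2.fitEllipse(cv2.convexHull(q)))
E
```

```text
top board ext [-119.72732492  195.43722333] [-42.26083514  39.92509546]
  y ext at -100 [-40.3  39.1]
  y ext at -50 [-40.4  39.2]
  y ext at 0 [-41.5  40.1]
  y ext at 50 [-41.6  39.8]
  y ext at 100 [-41.3  38.5]
  y ext at 150 [-40.9  38.9]
 fixed handle x -98.2850726069757 y [ 3.56622834  7.48824911 11.02288468] z 59.44137054679709 87
 moving: end -74.57618368291175 -65.42814741208353
  at -60 y [-62.71004982 -55.55465666 -47.97518293] 23
  line [  0.66144039 -15.02209044] angle 0.5843756775375831
 tab 30 [ 40.03422007 -56.05312183] [ 37.08103347 -69.45095799] [ 44.16553992 -40.34431406] 73.13175630159412
 stamp top z>66 248 [108.63356174 -20.22988135] [191.46854921  19.07497229] 70.59578585420144
 beech 131 [137.01825385 170.64568976] [-14.82448892  15.29568363] 71.43985589528108
 plate ((467.1979675292969, 362.8958435058594), 136.75758361816406) ((466.9169006347656, 362.6298828125), (270.7190246582031, 272.1673583984375), 11.119084358215332)
scene board ext [-122.93579034  231.40205885] [-72.21407648  38.36907492]
  y ext at -100 [-35.7  35.6]
  y ext at -50 [-37.   37.2]
  y ext at 0 [-36.1  38.8]
  y ext at 50 [-36.3  37.3]
  y ext at 100 [-36.3  36.4]
  y ext at 150 [-36.6  35.5]
 fixed handle x -100.99942288287133 y [ 6.00987471  9.27921448 13.47314919] z 58.70191675230819 77
 moving: end -78.24080328108936 -63.638457215674975
  at -60 y [-58.0186326  -49.76528615 -41.35258508] 26
  line [ 0.68981651 -8.6327209 ] angle 0.6038586610745125
 tab 44 [ 37.18036222 -57.3214835 ] [ 35.28549218 -66.62277267] [ 42.6460263  -41.64763164] 73.12443455643381
 stamp top z>66 132 [116.52281076 -17.18291714] [190.70633943  22.68023519] 70.84605529522298
 beech 76 [135.59203726 171.94761686] [-12.1650404   13.30892321] 71.52312422767454
 plate ((469.0341491699219, 361.5330810546875), 136.6063995361328) ((468.857177734375, 362.2825622558594), (269.1073303222656, 270.6114807128906), 38.35316848754883)
```

View pics/scenecrop.png

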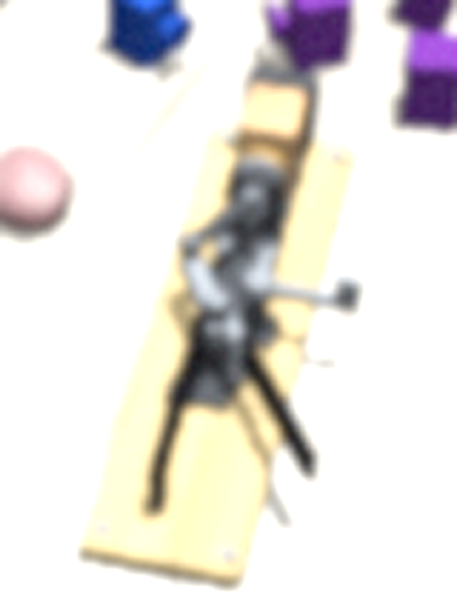

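The crops show the pliers shifted by about (+7.5, +0.5) mm on the board. The handle is open towards the robot, and the tool axes nearly match the board axes (tool x ≈ board y, tool y ≈ board x). I'll go over there now with the fingers shut.

jog_arm([
  [0.25,-0.25,0,0,0],
  [0.5,-0.5,0,0,0],
  [0.75,-0.75,0,0,0],
  [1,-1,0,0,0],
])

```text
time: 1.13
tcp_pos: [241.7, -530.2, 231.3]
eef_rot: [3.116, 0.397, 0.0]
force: [0.7, -0.3, 0.0]
gripper_width: 39.1
grip_force: 0.0
```

jog_arm([
  [0.25,-0.25,0,0,0],
  [0.5,-0.5,0,0,0],
  [0.75,-0.75,0,0,0],
  [1,-1,0,0,0],
])

```text
time: 1.47
tcp_pos: [313.5, -408.1, 231.6]
eef_rot: [3.116, 0.397, 0.0]
force: [0.8, -0.6, 0.2]
gripper_width: -0.4
grip_force: 0.0
```

jog_arm([
  [0.25,-0.25,0,0,0],
  [0.5,-0.5,0,0,0],
  [0.75,-0.75,0,0,0],
  [1,-1,0,0,0],
])

```text
time: 1.8
tcp_pos: [385.2, -286.2, 231.7]
eef_rot: [3.116, 0.397, 0.001]
force: [0.9, 0.2, 1.2]
gripper_width: 0.1
grip_force: 0.0
```

jog_arm([
  [0.25,-0.25,0,0,0],
  [0.5,-0.5,0,0,0],
  [0.75,-0.75,0,0,0],
  [1,-1,0,0,0],
  [1,-1,0,0,0],
])

```text
time: 2.22
tcp_pos: [460.0, -158.7, 232.0]
eef_rot: [-3.112, -0.412, -0.006]
force: [0.4, 0.1, -0.5]
gripper_width: -0.1
grip_force: 0.0
```

jog_arm([
  [0.2,-0.3,0,0,0],
  [0.4,-0.6,0,0,0],
  [0.5,-0.9,0,0,0],
  [0.5,-0.9,0,0,0],
])

```text
time: 2.55
tcp_pos: [483.1, -59.1, 231.8]
eef_rot: [-3.112, -0.411, -0.003]
force: [-0.6, -0.2, -0.1]
gripper_width: 0.2
grip_force: 0.0
```

jog_arm([
  [0.1,-0.3,0.3,0,0],
  [0.2,-0.6,0.6,0,0],
  [0.2,-0.9,0.9,0,0],
  [0.2,-0.92,0.99,0,0],
  [0.2,-0.92,0.99,0,0],
  [0.2,-0.92,0.99,0,0],
])

```text
time: 3.05
tcp_pos: [478.2, 27.5, 132.2]
eef_rot: [3.116, 0.399, -0.002]
force: [-0.2, -0.5, 0.2]
gripper_width: -0.0
grip_force: 0.0
```

```bash
cat >> h.py <<'E'
def st():
    o=get_obs(); from scipy.spatial.transform import Rotation as R
    M=R.from_rotvec(o["eef_rot"]).as_matrix(); f=np.array(o["force"])
    print("t",round(o["time"],2),"B",toB(o["tcp_pos"]).round(1),"z",round(o["tcp_pos"][2],1),"toolx,y in B deg",np.rad2deg(np.arctan2(M[:2,0]@BY,M[:2,0]@BX)).round(2),"tilt",M[2].round(3),"fB",(f[:2]@BX).round(1),(f[:2]@BY).round(1),f[2].round(1),"w",round(o["gripper_width"],1),"g",round(o["grip_force"],1))
E
python3 -c "
from h import *
st()"
```

```text
t 3.05 B [ -45.7 -102.1] z 132.2 toolx,y in B deg 89.78 tilt [-0.001  0.    -1.   ] fB 0.4 -0.3 0.2 w -0.0 g 0.0
```

jog_arm([
  [0,-0.07,0.3,0,0],
  [0,-0.07,0.6,0,0],
  [0,-0.07,0.9,0,0],
  [0,-0.07,0.98,0,0],
  [0,-0.07,0.98,0,0],
])

```text
time: 3.47
tcp_pos: [476.2, 33.2, 33.7]
eef_rot: [3.116, 0.394, -0.004]
force: [0.4, -0.2, 0.7]
gripper_width: 0.1
grip_force: 0.0
```

jog_arm([
  [0.1,0,0,0,0],
  [0.2,0,0,0,0],
  [0.22,0,0,0,0],
  [0.24,0,0,0,0],
  [0.26,0,0,0,0],
  [0.28,0,0,0,0],
  [0.3,0,0,0,0],
])

```text
time: 4.05
tcp_pos: [505.6, 42.2, 34.5]
eef_rot: [3.116, 0.398, 0.0]
force: [-0.3, -0.2, 0.3]
gripper_width: 0.1
grip_force: 0.0
```

```bash
python3 -c "
from h import *
st()"
```

```text
t 4.05 B [-52.9 -71.7] z 34.5 toolx,y in B deg 89.74 tilt [ 0.  0. -1.] fB 0.1 -0.3 0.3 w 0.1 g 0.0
```

jog_arm([
  [0.02,0,0,0,0],
  [0.04,0,0,0,0],
  [0.06,0,0,0,0],
  [0.08,0,0,0,0],
  [0.1,0,0,0,0],
  [0.1,0,0,0,0],
])

```text
time: 4.55
tcp_pos: [514.7, 44.7, 34.0]
eef_rot: [3.116, 0.398, -0.002]
force: [-3.8, -1.6, -0.4]
gripper_width: 0.2
grip_force: 1.7
```

jog_arm([
  [0.02,0,0,0,0],
  [0.04,0,0,0,0],
  [0.06,0,0,0,0],
  [0.08,0,0,0,0],
  [0.1,0,0,0,0],
  [0.1,0,0,0,0],
])

```text
time: 5.05
tcp_pos: [521.4, 46.7, 33.2]
eef_rot: [3.115, 0.398, -0.011]
force: [-10.3, -0.6, 0.9]
gripper_width: 0.2
grip_force: 4.2
```

```bash
python3 -c "
from h import *
st()"
```

```text
t 5.05 B [-53.2 -55.3] z 33.2 toolx,y in B deg 89.76 tilt [-0.007  0.    -1.   ] fB -2.1 -10.1 0.9 w 0.2 g 4.2
```

jog_arm([
  [0.02,0,0,0,0],
  [0.04,0,0,0,0],
  [0.06,0,0,0,0],
  [0.08,0,0,0,0],
  [0.1,0,0,0,0],
  [0.1,0,0,0,0],
])

```text
time: 5.55
tcp_pos: [532.2, 50.1, 33.4]
eef_rot: [-3.116, -0.399, 0.008]
force: [-9.2, 1.0, -1.2]
gripper_width: -0.1
grip_force: 3.1
```

jog_arm([
  [0.02,0,0,0,0],
  [0.04,0,0,0,0],
  [0.06,0,0,0,0],
  [0.06,0,0,0,0],
])

```text
time: 5.88
tcp_pos: [537.2, 51.7, 33.2]
eef_rot: [-3.116, -0.399, 0.01]
force: [-9.0, 0.9, 1.7]
gripper_width: 0.2
grip_force: 4.1
```

```bash
python3 -c "
from h import *
st()"
```

```text
t 5.88 B [-54.  -38.8] z 33.2 toolx,y in B deg 89.8 tilt [-0.006 -0.001 -1.   ] fB -3.1 -8.5 1.7 w 0.2 g 4.1
```

jog_arm([
  [0.015,0,0,0,0],
  [0.03,0,0,0,0],
  [0.045,0,0,0,0],
  [0.06,0,0,0,0],
  [0.06,0,0,0,0],
])

```text
time: 6.3
tcp_pos: [544.4, 53.6, 33.6]
eef_rot: [-3.115, -0.399, 0.005]
force: [-5.7, 1.6, -1.7]
gripper_width: 0.1
grip_force: 2.4
```

```bash
python3 -c "
from h import *
st()"
```

```text
t 6.3 B [-54.  -31.3] z 33.6 toolx,y in B deg 89.81 tilt [-0.003 -0.001 -1.   ] fB -3.0 -5.1 -1.7 w 0.1 g 2.4
```

jog_arm([
  [0.01,0,0,0,0],
  [0.02,0,0,0,0],
  [0.03,0,0,0,0],
  [0.03,0,0,0,0],
])

```text
time: 6.63
tcp_pos: [551.0, 53.9, 34.9]
eef_rot: [-3.116, -0.397, -0.005]
force: [0.3, 0.2, -0.4]
gripper_width: 0.1
grip_force: 0.0
```

```bash
python3 -c "
from h import *
st()"
```

```text
t 6.63 B [-52.6 -24.9] z 34.9 toolx,y in B deg 89.73 tilt [ 0.003  0.    -1.   ] fB -0.1 0.3 -0.4 w 0.1 g 0.0
```

jog_arm([
  [-0.3,0,0,0,0],
  [-0.6,0,0,0,0],
  [-0.9,0,-0.3,0,0],
  [-1,0,-0.6,0,0],
  [-1,0,-0.9,0,0],
  [-1,0,-0.9,0,0],
])

```text
time: 7.13
tcp_pos: [456.2, 28.8, 129.6]
eef_rot: [3.116, 0.396, 0.017]
force: [1.8, 0.5, -0.2]
gripper_width: 0.2
grip_force: 0.0
```

Run:
```python
from h import *
st()
im,d=grab_frame("top");W=cloud("top",d);B=toB(W);z=W[...,2];bx,by=B[...,0],B[...,1]
a=cv2.resize(im[155:245,205:345],(800,514),interpolation=cv2.INTER_CUBIC)
cv2.imwrite("pics/top2.png",cv2.convertScaleAbs(a,alpha=1.8))
k=(z>50)&(z<70)&(bx<-25)&(bx>-110)&(abs(by)<70)
for x in(-90,-70,-50,-35):
    q=k&(abs(bx-x)<6);print(x,by[q].min().round(1),by[q].max().round(1),q.sum()) if q.any() else print(x)
im,d=grab_frame("scene")
a=cv2.resize(im[130:235,235:315],(457,600),interpolation=cv2.INTER_CUBIC)
cv2.imwrite("pics/scene2.png",cv2.convertScaleAbs(a,alpha=1.8))
```

```text
t 7.13 B [ -52.5 -122.9] z 129.6 toolx,y in B deg 89.7 tilt [ 0.011  0.002 -1.   ] fB -0.0 1.9 -0.2 w 0.2 g 0.0
-90 -10.2 11.2 26
-70 -10.4 11.1 24
-50 -10.4 10.9 24
-35 -10.5 10.9 25
```

View pics/top2.png

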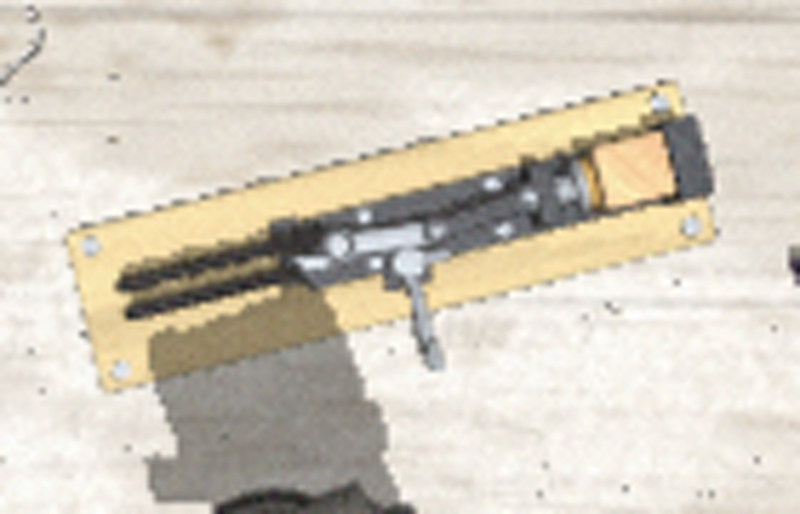

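The handles are parallel and locked (outer face at board y -10.4), and the die is home. Next is the lever.

jog_arm([
  [0.25,0.25,0,0,0],
  [0.5,0.5,0,0,0],
  [0.58,0.6,0.2,0,0],
  [0.58,0.6,0.5,0,0],
  [0.58,0.6,0.82,0,0],
  [0.58,0.6,0.82,0,0],
  [0.58,0.6,0.82,0,0],
])

```text
time: 7.82
tcp_pos: [522.0, -14.9, 40.4]
eef_rot: [-3.115, -0.398, 0.008]
force: [-0.2, -0.3, 0.8]
gripper_width: 0.4
grip_force: 0.0
```

```bash
python3 -c "
from h import *
st()"
```

```text
t 7.82 B [  6.5 -70.5] z 40.4 toolx,y in B deg 89.78 tilt [-0.005 -0.001 -1.   ] fB 0.2 -0.3 0.8 w 0.4 g 0.0
```

jog_arm([
  [0.06,0.05,-0.04,0,0],
  [0.06,0.1,-0.04,0,0],
  [0.06,0.13,-0.04,0,0],
  [0.06,0.16,-0.04,0,0],
  [0.06,0.19,-0.04,0,0],
  [0.06,0.22,-0.04,0,0],
  [0.06,0.25,-0.04,0,0],
  [0.06,0.25,-0.04,0,0],
])

```text
time: 8.48
tcp_pos: [535.9, -37.7, 46.6]
eef_rot: [-3.116, -0.397, -0.001]
force: [-0.7, 3.3, 2.0]
gripper_width: -0.2
grip_force: 1.4
```

```bash
python3 -c "
from h import *
st()"
```

```text
t 8.48 B [ 32.1 -62.9] z 46.6 toolx,y in B deg 89.73 tilt [ 0.001 -0.    -1.   ] fB -3.3 0.2 2.0 w -0.2 g 1.4
```

jog_arm([
  [0,0.02,0,0,0],
  [0,0.04,0,0,0],
  [0,0.06,0,0,0],
  [0,0.08,0,0,0],
  [0,0.08,0,0,0],
])

```text
time: 8.9
tcp_pos: [538.0, -44.4, 46.3]
eef_rot: [-3.115, -0.399, -0.001]
force: [-0.0, 4.5, 0.6]
gripper_width: 0.4
grip_force: 1.8
```

jog_arm([
  [0,0.01,0,0,0],
  [0,0.02,0,0,0],
  [0,0.03,0,0,0],
  [0,0.03,0,0,0],
])

```text
time: 9.23
tcp_pos: [538.2, -49.0, 46.1]
eef_rot: [3.116, 0.397, -0.001]
force: [-0.6, 2.8, 1.0]
gripper_width: -0.2
grip_force: 1.1
```

Run:
```python
from h import *
st()
im,d=grab_frame("top")
a=cv2.resize(im[155:245,205:345],(800,514),interpolation=cv2.INTER_CUBIC)
cv2.imwrite("pics/top3.png",cv2.convertScaleAbs(a,alpha=1.8))
W=cloud("top",d);B=toB(W);z=W[...,2];bx,by=B[...,0],B[...,1]
k=(z>50)&(z<66)&(bx<-25)&(bx>-110)&(by<5)&(by>-70)
for x in(-90,-70,-50,-35):
    q=k&(abs(bx-x)<4);print(x,by[q].round(0))
```

```text
t 9.23 B [ 43.6 -63.6] z 46.1 toolx,y in B deg 89.72 tilt [-0.001  0.    -1.   ] fB -2.9 0.1 1.0 w -0.2 g 1.1
-90 [  4.   4. -11. -12. -13. -14. -15. -16. -16. -18. -18.]
-70 [  5.   4. -10. -10. -12. -12. -13. -14. -15. -16.]
-50 [  5.  -8.  -9. -10. -11. -12. -12. -14. -14. -15.]
-35 [  5.   4.   4.  -6.  -7.  -8.  -9. -10. -11. -12. -13. -13.]
```

jog_arm([
  [0,0.01,0,0,0],
  [0,0.01,0,0,0],
])

```text
time: 9.45
tcp_pos: [538.5, -50.0, 46.2]
eef_rot: [3.116, 0.397, -0.001]
force: [-0.6, 2.4, -1.1]
gripper_width: -0.0
grip_force: 0.9
```

```bash
cat > hd.py <<'E'
from h import *
st()
im,d=grab_frame("top")
W=cloud("top",d);B=toB(W);z=W[...,2];bx,by=B[...,0],B[...,1]
k=(z>50)&(z<66)&(bx<-25)&(bx>-110)&(by<0)&(by>-75)
for x in(-90,-70,-50,-35):
    q=k&(abs(bx-x)<4);print(x,by[q].round(0))
E
python3 hd.py
```

```text
t 9.45 B [ 44.7 -63.5] z 46.2 toolx,y in B deg 89.71 tilt [-0.  0. -1.] fB -2.5 0.1 -1.1 w -0.0 g 0.9
-90 [-12. -13. -14. -15. -16. -16. -18. -18. -19.]
-70 [-10. -10. -12. -12. -13. -14. -15. -16. -17. -18.]
-50 [ -8.  -9. -10. -11. -12. -12. -14. -14. -15.]
-35 [ -7.  -8.  -9. -10. -11. -12. -13. -13.]
```

jog_arm([
  [0,0.01,0,0,0],
  [0,0.02,0,0,0],
  [0,0.02,0,0,0],
])

```text
time: 9.75
tcp_pos: [539.2, -51.9, 46.3]
eef_rot: [3.116, 0.397, -0.0]
force: [-1.8, 1.7, -0.9]
gripper_width: -0.5
grip_force: 0.6
```

```bash
python3 hd.py
```

```text
t 9.75 B [ 46.7 -63.4] z 46.3 toolx,y in B deg 89.71 tilt [-0.  0. -1.] fB -2.1 -1.3 -0.9 w -0.5 g 0.6
-90 [-16. -16. -18. -18. -19. -21. -22. -22.]
-70 [-13. -14. -15. -16. -17. -18. -18. -20.]
-50 [-10. -11. -12. -12. -14. -14. -15. -16. -17. -18.]
-35 [ -9. -10. -11. -12. -13. -13. -15. -16.]
```

jog_arm([
  [0,0.01,0,0,0],
  [0,0.015,0,0,0],
  [0,0.015,0,0,0],
  [0,0.015,0,0,0],
])

```text
time: 10.13
tcp_pos: [539.5, -52.9, 46.3]
eef_rot: [3.116, 0.397, -0.0]
force: [-0.6, 0.9, 0.2]
gripper_width: 0.1
grip_force: 0.6
```

```bash
python3 hd.py
```

```text
t 10.13 B [ 47.7 -63.3] z 46.3 toolx,y in B deg 89.73 tilt [-0.  0. -1.] fB -1.0 -0.4 0.2 w 0.1 g 0.6
-90 []
-70 [-56. -57. -58. -60. -60. -61. -62. -63. -63. -65.]
-50 [-41. -43. -44. -46. -46. -48. -48. -49. -50. -51. -52. -54.]
-35 [-33. -35. -36. -38. -38. -39. -41. -41. -43.]
```

jog_arm([
  [0,-0.15,0,0,0],
  [0,-0.3,0,0,0],
  [0,-0.3,-0.3,0,0.3],
  [0,-0.3,-0.6,0,0.75],
  [0,-0.3,-0.95,0,0.75],
  [0,-0.3,-0.95,0,0.75],
])

```text
time: 10.68
tcp_pos: [536.1, -23.7, 147.4]
eef_rot: [3.114, 0.397, 0.016]
force: [0.0, 0.7, 0.2]
gripper_width: 48.2
grip_force: 0.0
```

Run:
```python
from h import *
st();print(get_obs()["qpos"].round(2))
im,d=grab_frame("top")
W=cloud("top",d);B=toB(W);z=W[...,2];bx,by=B[...,0],B[...,1]
s=(z>66)&(z<80)&(bx>100)&(bx<200)&(abs(by)<40);h=cv2.cvtColor(im,cv2.COLOR_BGR2HSV)
k=s&(h[...,1]>80);print(k.sum(),np.percentile(bx[k],[2,98]),np.percentile(by[k],[2,98]),np.median(z[k]))
a=cv2.resize(im[155:245,205:345],(800,514),interpolation=cv2.INTER_CUBIC)
cv2.imwrite("pics/top4.png",cv2.convertScaleAbs(a,alpha=1.8))
```

```text
t 10.68 B [ 18.6 -59.1] z 147.4 toolx,y in B deg 89.72 tilt [ 0.01   0.003 -1.   ] fB -0.7 0.2 0.2 w 48.2 g 0.0
[ 0.25  0.38 -0.4   1.95  0.2   0.84 -1.57]
123 [138.23925692 171.44370095] [-14.50007152  15.40797368] 71.42326028794764
```

View pics/top4.png

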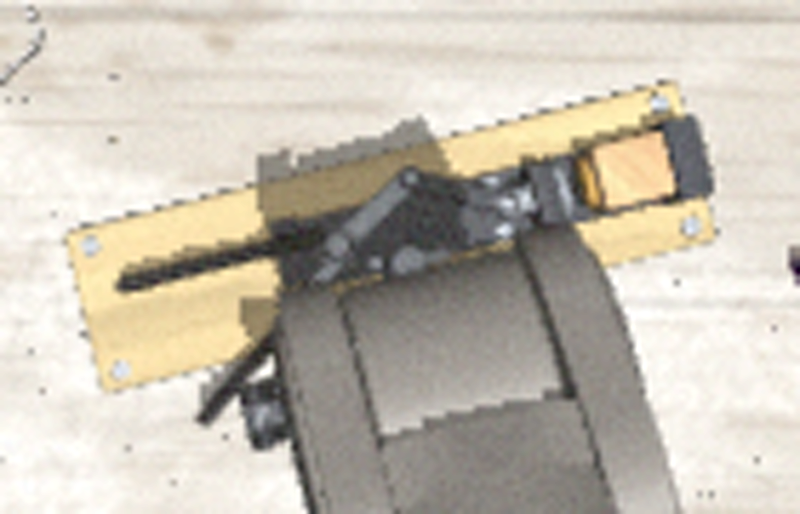

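Handle wide open and the stamp is still in place (its top centre at crop (632,170), board (154.8, 0.5)). Next I turn the gripper a quarter and move over the stamp.

jog_arm([
  [0.1,0.1,0,0.07,0.75],
  [0.2,0.2,0,0.14,0.75],
  [0.3,0.3,0,0.21,0.75],
  [0.4,0.4,0,0.28,0.75],
  [0.5,0.5,0,0.35,0.75],
  [0.6,0.6,0,0.42,0.75],
  [0.6,0.7,0,0.49,0.75],
  [0.6,0.8,0,0.56,0.75],
  [0.6,0.9,0,0.63,0.75],
  [0.6,0.95,0,0.7,0.75],
  [0.6,0.95,0,0.77,0.75],
  [0.6,0.95,0,0.84,0.75],
  [0.6,0.95,0,0.91,0.75],
  [0.6,0.95,0,0.98,0.75],
  [0.6,0.95,0,1,0.75],
  [0.6,0.95,0,1,0.75],
  [0.6,0.95,0,1,0.75],
])

```text
time: 12.15
tcp_pos: [613.4, -100.8, 140.4]
eef_rot: [2.485, -1.92, -0.001]
force: [-1.0, 0.4, 0.9]
gripper_width: 63.8
grip_force: 0.0
```

jog_arm([
  [0.2,0,0,0,0.75],
  [0.4,0,0,0,0.75],
  [0.4,0,0,0,0.75],
  [0.4,0,0,0,0.75],
])

```text
time: 12.48
tcp_pos: [623.6, -141.1, 140.8]
eef_rot: [2.482, -1.924, -0.0]
force: [-0.0, 0.3, 0.2]
gripper_width: 64.3
grip_force: 0.0
```

```bash
python3 -c "
from h import *
st();print(get_obs()['qpos'].round(2))"
```

```text
t 12.48 B [154.5  -4.5] z 140.8 toolx,y in B deg -0.36 tilt [ 0.001  0.001 -1.   ] fB -0.3 0.1 0.2 w 64.3 g 0.0
[ 0.12  0.51  0.01  1.73 -0.    0.91 -2.76]
```

jog_arm([
  [0,-0.05,0,0,0.75],
  [0,-0.05,0.2,0,0.75],
  [0,-0.05,0.5,0,0.75],
  [0,-0.05,0.55,0,0.75],
  [0,-0.05,0.55,0,0.75],
])

```text
time: 12.9
tcp_pos: [627.1, -136.5, 84.1]
eef_rot: [2.485, -1.919, -0.008]
force: [-0.5, 0.6, 1.0]
gripper_width: 63.9
grip_force: 0.0
```

```bash
python3 -c "
from h import *
st()"
```

```text
t 12.9 B [150.9   0. ] z 84.1 toolx,y in B deg -0.15 tilt [-0.003  0.005 -1.   ] fB -0.7 -0.3 1.0 w 63.9 g 0.0
```

jog_arm([
  [0.01,0,0.15,0,0.75],
  [0.01,0,0.3,0,0.75],
  [0.01,0,0.45,0,0.75],
  [0.01,0,0.53,0,0.75],
  [0.01,0,0.53,0,0.75],
  [0.01,0,0.53,0,0.75],
])

```text
time: 13.4
tcp_pos: [629.6, -138.8, 34.2]
eef_rot: [-2.485, 1.922, -0.001]
force: [0.2, -0.2, -0.1]
gripper_width: 63.8
grip_force: 0.0
```

```bash
python3 -c "
from h import *
st()"
```

```text
t 13.4 B [153.8   1.9] z 34.2 toolx,y in B deg -0.24 tilt [ 0.    -0.001 -1.   ] fB 0.3 0.1 -0.1 w 63.8 g 0.0
```

jog_arm([
  [0,0.01,0,0,0.5],
  [0,0.01,0,0,0.3],
  [0,0.01,0,0,0.2],
  [0,0.01,0,0,0.2],
  [0,0.01,0,0,0.2],
  [0,0.01,0,0,0.2],
  [0,0.01,0,0,0.2],
], grip_force=35)

```text
time: 13.98
tcp_pos: [628.9, -139.4, 34.5]
eef_rot: [-2.484, 1.922, -0.002]
force: [-1.7, 1.1, 6.7]
gripper_width: 31.7
grip_force: 35.7
```

jog_arm([
  [0,0,-0.05,0,0.2],
  [0,0,-0.1,0,0.2],
  [0,0,-0.2,0,0.2],
  [0,0,-0.2,0,0.2],
])

```text
time: 14.32
tcp_pos: [629.1, -139.4, 55.3]
eef_rot: [-2.484, 1.922, -0.003]
force: [0.9, -0.0, -2.8]
gripper_width: 31.8
grip_force: 35.1
```

```bash
python3 -c "
from h import *
st()"
```

```text
t 14.32 B [154.2   1.2] z 55.3 toolx,y in B deg -0.27 tilt [ 0.001 -0.002 -1.   ] fB 0.2 0.9 -2.8 w 31.8 g 35.1
```

jog_arm([
  [0,0,-0.25,0,0.2],
  [0,0,-0.5,0,0.2],
  [0,0,-0.75,0,0.2],
  [0,0,-0.95,0,0.2],
  [0,0,-0.95,0,0.2],
])

```text
time: 14.73
tcp_pos: [631.0, -139.9, 153.3]
eef_rot: [-2.481, 1.92, -0.011]
force: [0.9, -1.1, -1.7]
gripper_width: 31.4
grip_force: 35.6
```

jog_arm([
  [-0.2,0.01,0,0,0.2],
  [-0.4,0.02,0,0,0.2],
  [-0.6,0.03,0,0,0.2],
  [-0.8,0.04,0,0,0.2],
  [-1,0.05,0,0,0.2],
])

```text
time: 15.15
tcp_pos: [597.1, -43.0, 147.2]
eef_rot: [2.484, -1.922, -0.002]
force: [0.8, 0.8, -2.6]
gripper_width: 31.5
grip_force: 35.5
```

jog_arm([
  [-0.25,0.01,0,0,0.2],
  [-0.5,0.02,0,0,0.2],
  [-0.75,0.03,0,0,0.2],
  [-1,0.05,0,0,0.2],
])

```text
time: 15.48
tcp_pos: [567.3, 52.6, 147.4]
eef_rot: [2.484, -1.923, -0.001]
force: [-0.3, 0.4, -3.5]
gripper_width: 31.4
grip_force: 35.5
```

jog_arm([
  [-0.25,0.01,0,0,0.2],
  [-0.5,0.02,0,0,0.2],
  [-0.75,0.03,0,0,0.2],
  [-1,0.05,0,0,0.2],
])

```text
time: 15.82
tcp_pos: [537.4, 148.4, 147.7]
eef_rot: [2.484, -1.922, 0.0]
force: [1.1, -0.5, -2.4]
gripper_width: 31.6
grip_force: 35.5
```

jog_arm([
  [-0.25,0.01,0,0,0.2],
  [-0.5,0.02,0,0,0.2],
  [-0.75,0.03,0,0,0.2],
  [-1,0.05,0,0,0.2],
])

```text
time: 16.15
tcp_pos: [507.5, 244.1, 147.7]
eef_rot: [2.485, -1.922, 0.001]
force: [0.5, -0.3, -2.7]
gripper_width: 31.8
grip_force: 35.5
```

jog_arm([
  [-0.25,0.01,0,0,0.2],
  [-0.5,0.02,0,0,0.2],
  [-0.75,0.03,0,0,0.2],
  [-1,0.05,0,0,0.2],
  [-1,0.05,0,0,0.2],
  [-1,0.05,0,0,0.2],
])

```text
time: 16.65
tcp_pos: [477.0, 340.1, 146.8]
eef_rot: [2.487, -1.916, 0.002]
force: [0.2, -1.5, -2.3]
gripper_width: 32.1
grip_force: 35.4
```

Run:
```python
from h import *
from scipy.spatial.transform import Rotation as R
st();o=get_obs();M=R.from_rotvec(o["eef_rot"]).as_matrix();print(o["tcp_pos"],"tool delta",M.T@(np.array([468,362,30])-o["tcp_pos"]),o["qpos"].round(2))
```

```text
t 16.65 B [-348.2  -23.3] z 146.8 toolx,y in B deg -0.01 tilt [ 0.002  0.001 -1.   ] fB 1.5 -0.2 -2.3 w 32.1 g 35.4
[477.00421614 340.06602122 146.84538827] tool delta [-23.78754613   2.97760885 116.79172311] [-1.47  0.68  1.08  1.9  -0.71  1.01 -2.95]
```

Joint 7 is near its limit, so I'll twist back a little while centring; the yaw on the plate is free.

jog_arm([
  [0,0,0,-0.07,0.2],
  [-0.05,0,0,-0.14,0.2],
  [-0.1,0.01,0,-0.21,0.2],
  [-0.15,0.02,0,-0.28,0.2],
  [-0.2,0.03,0,-0.35,0.2],
  [-0.24,0.03,0,-0.42,0.2],
  [-0.24,0.03,0,-0.5,0.2],
  [-0.24,0.03,0,-0.5,0.2],
  [-0.24,0.03,0,-0.5,0.2],
])

```text
time: 17.4
tcp_pos: [469.8, 359.5, 148.3]
eef_rot: [-3.029, 0.833, 0.001]
force: [0.5, -0.9, -2.4]
gripper_width: 31.7
grip_force: 35.4
```

```bash
cat > pl.py <<'E'
from h import *
from scipy.spatial.transform import Rotation as R
st();o=get_obs();M=R.from_rotvec(o["eef_rot"]).as_matrix();print(o["tcp_pos"],"tool delta",M.T@(np.array([468,362,21.5])-o["tcp_pos"]),o["qpos"].round(2))
E
python3 pl.py
```

```text
t 17.4 B [-368.8  -25.3] z 148.3 toolx,y in B deg 44.43 tilt [-0. -0. -1.] fB 1.0 0.3 -2.4 w 31.7 g 35.4
[469.84111705 359.52588355 148.32084813] tool delta [ -2.79702599  -1.16614523 126.82214017] [-1.39  0.58  0.88  1.88 -0.55  0.94 -2.36]
```

jog_arm([
  [0,0,0.25,0,0.2],
  [0,0,0.5,0,0.2],
  [0,0,0.75,0,0.2],
  [0,0,0.95,0,0.2],
  [0,0,1,0,0.2],
  [0,0,1,0,0.2],
])

```text
time: 17.9
tcp_pos: [468.9, 359.5, 47.0]
eef_rot: [3.027, -0.829, -0.002]
force: [0.8, -0.3, -1.6]
gripper_width: 31.9
grip_force: 35.3
```

jog_arm([
  [0,0,0.05,0,0.2],
  [0,0,0.1,0,0.2],
  [0,0,0.15,0,0.2],
  [0,0,0.2,0,0.2],
  [0,0,0.22,0,0.2],
  [0,0,0.22,0,0.2],
  [0,0,0.22,0,0.2],
])

```text
time: 18.48
tcp_pos: [469.5, 360.9, 26.3]
eef_rot: [-3.031, 0.825, -0.0]
force: [-0.0, 0.5, -2.7]
gripper_width: 31.5
grip_force: 35.4
```

```bash
python3 pl.py
```

```text
t 18.48 B [-370.2  -25.3] z 26.3 toolx,y in B deg 44.73 tilt [ 0. -0. -1.] fB -0.5 0.1 -2.7 w 31.5 g 35.4
[469.49497685 360.90665279  26.34955668] tool delta [-1.84304563 -0.18418597  4.84951773] [-1.28  0.74  0.72  1.94 -0.71  0.74 -2.24]
```

jog_arm([
  [0,0,0.01,0,0.2],
  [0,0,0.02,0,0.2],
  [0,0,0.03,0,0.2],
  [0,0,0.04,0,0.2],
  [0,0,0.05,0,0.2],
  [0,0,0.05,0,0.2],
  [0,0,0.05,0,0.2],
])

```text
time: 19.07
tcp_pos: [469.5, 360.9, 21.3]
eef_rot: [-3.031, 0.825, -0.0]
force: [0.1, 0.7, -1.2]
gripper_width: 31.8
grip_force: 35.6
```

```bash
python3 pl.py
```

```text
t 19.07 B [-370.3  -25.2] z 21.3 toolx,y in B deg 44.74 tilt [ 0. -0. -1.] fB -0.7 0.2 -1.2 w 31.8 g 35.6
[469.5350628  360.94422853  21.34958995] tool delta [-1.85839315 -0.13191902 -0.15055441] [-1.27  0.74  0.71  1.94 -0.72  0.73 -2.23]
```

Force is starting to unload, so contact is close. I'll lower in half-millimetre steps.

jog_arm([
  [0,0,0.005,0,0.2],
  [0,0,0.01,0,0.2],
  [0,0,0.01,0,0.2],
  [0,0,0.01,0,0.2],
])

```text
time: 19.4
tcp_pos: [469.5, 360.9, 21.3]
eef_rot: [-3.031, 0.825, 0.001]
force: [-4.5, -1.6, 9.3]
gripper_width: 31.5
grip_force: 36.9
```

```bash
python3 pl.py
```

```text
t 19.4 B [-370.3  -25.2] z 21.3 toolx,y in B deg 44.73 tilt [-0.001 -0.    -1.   ] fB 0.4 -4.7 9.3 w 31.5 g 36.9
[469.51632486 360.94366425  21.27162506] tool delta [-1.84274778 -0.14164209 -0.22684699] [-1.27  0.74  0.71  1.94 -0.72  0.73 -2.23]
```

jog_arm([
  [0,0,-0.01,0,0.2],
  [0,0,-0.01,0,0.35],
  [0,0,-0.01,0,0.55],
  [0,0,-0.01,0,0.8],
  [0,0,-0.01,0,0.8],
  [0,0,-0.01,0,0.8],
])

```text
time: 19.9
tcp_pos: [469.6, 360.9, 21.3]
eef_rot: [-3.031, 0.825, -0.0]
force: [0.5, 0.3, 0.4]
gripper_width: 68.6
grip_force: 0.0
```

jog_arm([
  [0,0,-0.1,0,0.8],
  [0,0,-0.3,0,0.8],
  [0,0,-0.6,0,0.8],
  [0,0,-1,0,0.8],
  [0,0,-1,0,0.8],
])

```text
time: 20.32
tcp_pos: [473.5, 362.3, 128.2]
eef_rot: [-3.023, 0.825, -0.009]
force: [0.3, -0.1, -0.4]
gripper_width: 68.0
grip_force: 0.0
```

jog_arm([
  [-0.2,0,-0.2,0,0.8],
  [-0.4,0,-0.5,0,0.8],
  [-0.6,0,-0.8,0,0.8],
  [-0.8,0,-0.8,0,0.8],
  [-0.8,0,-0.8,0,0.8],
])

```text
time: 20.73
tcp_pos: [397.8, 405.1, 203.0]
eef_rot: [-3.03, 0.816, 0.003]
force: [-0.5, 0.4, -0.9]
gripper_width: 68.5
grip_force: 0.0
```

Run:
```python
from h import *
st();print(get_obs()["tcp_pos"])
t,d=grab_frame("top");s,ds=grab_frame("scene")
for c,D in(("top",d),("scene",ds)):
    W=cloud(c,D);k=(abs(W[...,0]-468)<45)&(abs(W[...,1]-362)<45)&(W[...,2]>45)&(W[...,2]<75)
    print(c,k.sum(),np.median(W[k],0) if k.any() else "", [(np.round(r["point"]),round(float(r["p"]),2)) for r in tip_of(c,"stamp_center")])
a=cv2.resize(t[100:384,60:340],(592,600));b=cv2.resize(s[140:384,180:330],(369,600))
cv2.imwrite("pics/fin.png",cv2.resize(cv2.convertScaleAbs(np.hstack([a,b]),alpha=1.6),(800,500)))
```

```text
t 20.73 B [-431.3  -83.3] z 203.0 toolx,y in B deg 45.04 tilt [-0.003 -0.003 -1.   ] fB -0.5 -0.3 -0.9 w 68.5 g 0.0
[397.76929213 405.07088957 202.97423669]
top 179 [472.118539   359.31052869  58.86725491] [(array([ 618., -339.,   28.]), 0.81), (array([470., 363.,  33.]), 0.77), (array([ 576., -252.,   29.]), 0.7), (array([ 659., -275.,   28.]), 0.58), (array([ 754., -224.,   25.]), 0.55)]
scene 115 [468.39543109 371.72724988  57.51004418] [(array([ 661., -267.,   26.]), 0.69), (array([470., 358.,  33.]), 0.59), (array([ 753., -224.,   25.]), 0.52), (array([ 621., -340.,   22.]), 0.46)]
```

View pics/fin.png

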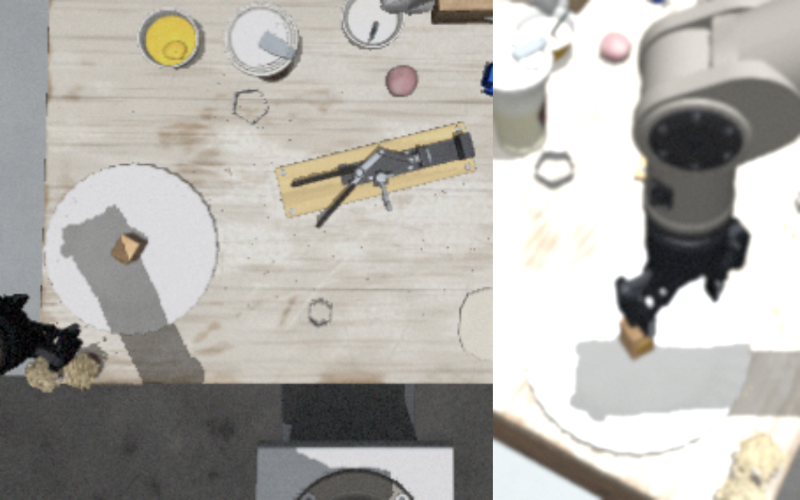

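The picture shows the stamp upright at the plate's middle (130,247), with its top at z ≈ 59 (60 expected). The pliers are open, the ball (401,80) and cutter (251,106) haven't moved, and the gripper is clear.

```bash
python3 -c "
from station import *
print(hand_in())"
```

```text
the job is handed in; nothing more can be done
None
```

The job is handed in at about 21 s of the 72 s allowed: the pliers were squeezed until they locked by themselves, then released with the lever, and the stamp now stands upright on the middle of the plate; contact readings stayed near 10 N on the handle and 5 N on the lever, and the dough ball and large cutter were left alone.

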